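Unstack the instrument cases onto their parking plates

ROBOT

A 6-joint arm with a two-finger parallel gripper is mounted at the origin on a cart in front of the work surface, level with it; the furniture and walls round the work are solid. World frame = base frame: x ahead of the robot, y to its left, z up, the work surface at z = 0. Lengths are in mm, angles in degrees, forces in N, time in s.
With the tool pointing down it reaches from about 375 to 750 mm from the base axis. Payload 9 kg.
Tool frame: the origin (TCP) lies on the front face of the gripper's body, between the roots of the fingers; the fingertips stand ahead of it and the grasp point (between the pads) lies 54 mm ahead of it (robot.nose_length is the z of the fingertips in the tool frame, in mm); z points along the fingers, y is the line along which they close (so a half turn about z gives the same grasp; the last joint's range is limited). The gripper opens to 85 mm and grips with 20 to 120 N. Pads are 22 mm wide; open, the fingers measure 114 mm over their backs; the gripper's body (76 mm by 85 mm) begins 54 mm behind the grasp point. The pads swing forward as they close: fully open they stand 13 mm farther back than shut.
Start: joints at [-76.759, 5.964, 5.575, 89.605, 0, 77.527], TCP at [260.343, -540.602, 303.931] pointing down, gripper open.
Joint ranges: [-171.21, 171.21], [-48.23, 106.86], [-62.78, 66.21], [-105.2, 120.99], [-86.42, 89.51], [-180, 180]. Speed limits (degrees/s): [127.2, 127.2, 147.25, 180, 180, 180].

INTERFACE

Orientations are given as a 3x3 rotation matrix whose columns are the frame's x, y, z axes.
In Python, from rig import robot, optics gives the robot as it stands.
- The arm moves only by the tool drive_tool, never from a script. Its argument "commands" is a list that holds one entry, the list of rows, each a list of 7 numbers: the turn, a rotation vector about the tool's x, y, z in degrees, then the shift along the tool's x, y, z in cm, then the opening, from -1 (shut) to 1 (fully open). A call has 1 to 10 rows; each row is the pose to reach, as a shift and turn from the pose commanded when the call began, along the tool's axes at that moment; what a row does not reach only later rows make up. A row lasts 1/10 s, in which the tool goes at most 50 mm and 8.59 degrees, less where a joint would pass 70% of its speed; a pose out of reach is approached as far as the arm can. A call with a gripper value outside its range is refused whole. The fingers move at their own pace and stop on an object; "grip_force" is the grip in N (left out, the last holds). Time passes only in rows, so rows that repeat a pose let the fingers close. It gives the time, the measured TCP pose, the force, the opening and the grip force at its end, in the units of the state.
- robot.get_state(): the state, without advancing time (a new reading comes with each control period).
- optics.grab_frame(name): name is "side" or "top" or "wrist"; returns a dict with "image" (384x512x3 uint8, red, green, blue), "camera_matrix" (3x3 intrinsics, pixels), "k1" (the pictures are not rectified: a ray, as slopes to the right and down, at radius r is drawn at 1 + k1 r^2 times it, then the intrinsics apply), "rvec" (rotation vector, rad) and "tvec" (3), from world to camera coordinates, as OpenCV has them; the wrist camera has in their place "tool_from_camera" (4x4, takes a point from camera to tool coordinates, whose origin is the TCP and whose axes are the flange's). Camera axes: x right, y down, z forward; pixel columns grow to the right and rows downward; lengths in mm; the calibration is good to about 2 mm. A picture is of the moment at which its call begins: read the wrist's pose just before it. There is no depth.
- robot.sign_off(): hands the job in; it is judged then, once.
Trained networks look in the newest picture that a camera, given by its name, has taken for a name from the list of things; names that differ only in an ending like _2 or _b are one class to them, and where a whole thing is asked for, a point or a joint stands for the part that bears it (a point fixed in the world has none). Each returns a list of dicts, best first, with "conf" (0 to 1); they miss things now and then, are a little off and sometimes report something else, mostly with a low value. They report only what shows in the picture. A call takes as long as a camera call.
- optics.outline_of(target, camera): "region" (384x512 bool, what is visible of it) and "position" ([column, row] in pixels, amid what is visible of it).
The state is a dict: "time": time; "joints": joint angles; "dq": joint speeds; "joint_torque": joint torques, N m; "position": TCP position; "ee_rot": TCP orientation; "ft_force": force on the tool from outside, world axes, zero at the start; "ft_torque": the same for the moment, N m; "width": opening from 0.0 (shut) to 1.0 (fully open); "grip_force": force on a finger pad.
Only numpy, scipy, OpenCV 4.12 (cv2) and the standard library are available. Lean on these libraries where they do the work, as an engineer would, in place of code of your own. Each camera call takes 0.05 s, during which the arm holds its last target. There are 200 camera calls.

TASK

Take the stack of three instrument cases apart, one case at a time from the top and keeping them level, and set each on the dark grey parking plate of its own size, centred between the two steel lips and square to the plate. Press shut any lid catch that is standing up, so that all three catches end flat on their lids. Leave the small amber vial that stands among them where it is.

Things in the scene. Friction and masses are not known exactly. Their poses are not given: they have to be found in the camera images.
- case_large_mid (a point): Large hard instrument case of bare aluminium with a dark lid seam, 164 x 62 x 48 mm (x, y, z), at the start at the bottom of the stack. The point is the centre of its box, 24 mm above its underside. x runs along its length (its catch is at the -x end), y across its 62 mm width, z up. Grasp it across its width.
- case_medium_mid (a point): Medium hard instrument case of bare aluminium with a dark lid seam, 124 x 48 x 48 mm (x, y, z), at the start at the middle of the stack, on the large case. The point is the centre of its box, 24 mm above its underside. x runs along its length (its catch is at the -x end), y across its 48 mm width, z up. Grasp it across its width.
- case_small_mid (a point): Small hard instrument case of bare aluminium with a dark lid seam, 84 x 36 x 48 mm (x, y, z), at the start at the top of the stack, on the medium case. The point is the centre of its box, 24 mm above its underside. x runs along its length (its catch is at the -x end), y across its 36 mm width, z up. Grasp it across its width.
- catch_large (a joint): Catch on the lid of the large case: a black flap 24 mm wide (y) and 14 mm long (x), 4 mm thick, lying on top of the lid at the case's -x end. 0 rad: shut, flat on the lid, its upper face 28 mm above the case's centre point; up to 0.8 rad: its free tip stands up. Hinge line across the case at x = -67 mm from the case's centre; the free tip, shut, is at x = -81 mm. Stiff: it stays where it is left; about 2 to 3 N pressed straight down near the tip closes it.
- catch_medium (a joint): Catch on the lid of the medium case: a black flap 24 mm wide (y) and 14 mm long (x), 4 mm thick, lying on top of the lid at the case's -x end. 0 rad: shut, flat on the lid, its upper face 28 mm above the case's centre point; up to 0.8 rad: its free tip stands up. Hinge line across the case at x = -47 mm from the case's centre; the free tip, shut, is at x = -61 mm. Stiff: it stays where it is left; about 2 to 3 N pressed straight down near the tip closes it.
- catch_small (a joint): Catch on the lid of the small case: a black flap 24 mm wide (y) and 14 mm long (x), 4 mm thick, lying on top of the lid at the case's -x end. 0 rad: shut, flat on the lid, its upper face 28 mm above the case's centre point; up to 0.8 rad: its free tip stands up. Hinge line across the case at x = -27 mm from the case's centre; the free tip, shut, is at x = -41 mm. Stiff: it stays where it is left; about 2 to 3 N pressed straight down near the tip closes it.
- plate_large: Fixed dark grey parking plate for the large case, 196 x 86 mm (x, y), 4 mm thick: the large one of three alike plates of different size. Origin: centre of its underside; upper face at z = 4 mm. x runs along its length. At each x end a steel lip rises 10 mm above the upper face; the lips are 184 mm apart. The two long sides are open.
- plate_medium: Fixed dark grey parking plate for the medium case, 156 x 72 mm (x, y), 4 mm thick: the medium one of three alike plates of different size. Origin: centre of its underside; upper face at z = 4 mm. x runs along its length. At each x end a steel lip rises 10 mm above the upper face; the lips are 144 mm apart. The two long sides are open.
- plate_small: Fixed dark grey parking plate for the small case, 116 x 60 mm (x, y), 4 mm thick: the small one of three alike plates of different size. Origin: centre of its underside; upper face at z = 4 mm. x runs along its length. At each x end a steel lip rises 10 mm above the upper face; the lips are 104 mm apart. The two long sides are open.
- vial_amber: Amber medicine vial with a cap, 21 mm diameter, 48 mm tall, loose, standing between the task's things (two other, slightly larger clear vials, which are fixed, stand there too). Origin: centre of its underside, z up. Not to be moved.

How it is judged (in metres and radians):
At the end, for the whole second after the job is handed in: Each case lies flat (within 0.08 rad) on the plate of its own size, its centre within 12 mm of the plate's centre along both plate axes, its length parallel to the plate's within 0.12 rad (either end may be in front), and at rest; all three catches are shut (under 0.15 rad) (x of case_large_mid in the frame of plate_large between -0.012 and 0.012 m and y of case_large_mid in the frame of plate_large between -0.012 and 0.012 m and z of case_large_mid in the frame of plate_large between 0.024 and 0.032 m and angle between the x axis of case_large_mid and the x axis of plate_large, either way round below 0.12 rad and angle between each of case_large_mid, case_medium_mid, case_small_mid's own z axis and vertical below 0.08 rad and value of joint each of catch_large, catch_medium, catch_small below 0.15 rad and linear speed of each of case_large, case_medium, case_small below 0.02 m/s and angular speed of each of case_large, case_medium, case_small below 0.2 rad/s and x of case_medium_mid in the frame of plate_medium between -0.012 and 0.012 m and y of case_medium_mid in the frame of plate_medium between -0.012 and 0.012 m and z of case_medium_mid in the frame of plate_medium between 0.024 and 0.032 m and angle between the x axis of case_medium_mid and the x axis of plate_medium, either way round below 0.12 rad and x of case_small_mid in the frame of plate_small between -0.012 and 0.012 m and y of case_small_mid in the frame of plate_small between -0.012 and 0.012 m and z of case_small_mid in the frame of plate_small between 0.024 and 0.032 m and angle between the x axis of case_small_mid and the x axis of plate_small, either way round below 0.12 rad); the robot touches nothing.
It fails at once if a case is tipped by more than 30 degrees (angle between any of case_large_mid, case_medium_mid, case_small_mid's own z axis and vertical above 0.52 rad).
It fails at once if the large case is lifted with the medium case still on it (height (world z) of case_large_mid above 0.054 m and horizontal distance between case_large_mid and case_medium_mid below 0.06 m and distance between case_large_mid and case_medium_mid below 0.07 m).
It fails at once if the medium case is lifted with the small case still on it (height (world z) of case_medium_mid above 0.102 m and horizontal distance between case_medium_mid and case_small_mid below 0.06 m and distance between case_medium_mid and case_small_mid below 0.07 m).
It fails at once if the amber vial is knocked over or moved by more than 25 mm (distance of vial_amber from where it was at the start of the episode above 0.025 m or angle between vial_amber's own z axis and vertical above 0.5 rad).
It also fails if it takes over 128 s, if anything falls off the work surface, if the arm or the gripper's body presses on something with over 40 N, if the wrist force passes 120 N, or if a joint passes its speed limit or range.

## Working session

There is one attempt and no reset: what is moved stays moved. The work goes in short steps, Python scripts to look and compute and a tool call to move; the robot and the scene stay as the last step left them, time stands still between calls to the robot, and variables do not carry over. Pictures are saved under pics/ and viewed, at most 14 in all, crops included, and the job is handed in when it is done.

Besides the shell and the picture viewer there is one more tool, called after "Call:" as a command line: name --argument value ..., lists and objects as JSON in quotes. drive_tool: Moves the arm, as the interface text tells. Its arguments: {"type":"object","properties":{"commands":{"type":"array","items":{"type":"array","items":{"type":"array","items":{"type":"number"}}}},"grip_force":{"type":"number"}},"required":["commands"]}

```bash
mkdir -p pics; ls; cat > h.py <<'E'
import numpy as np, cv2
from rig import robot, optics
def grab(n):
    s=robot.get_state(); f=optics.grab_frame(n)
    K=np.array(f["camera_matrix"],float);k1=float(f["k1"])
    if n=="wrist":
        T=np.array(f["tool_from_camera"],float);R0=np.array(s["ee_rot"]);p=np.array(s["position"])
        R=R0@T[:3,:3];c=R0@T[:3,3]+p
    else:
        Rc=cv2.Rodrigues(np.array(f["rvec"],float))[0];R=Rc.T;c=-Rc.T@np.array(f["tvec"],float).ravel()
    return dict(img=f["image"],K=K,k1=k1,R=R,c=c)
def save(f,name,s=1.5):
    cv2.imwrite("pics/"+name,cv2.resize(f["img"][:,:,::-1],None,fx=s,fy=s,interpolation=cv2.INTER_CUBIC))
def ray(f,uv):
    D=np.array([f["k1"],0,0,0,0.])
    q=cv2.undistortPoints(np.array(uv,float).reshape(-1,1,2),f["K"],D)[:,0]
    return np.c_[q,np.ones(len(q))]@f["R"].T
def onz(f,uv,z):
    d=ray(f,uv);t=(z-f["c"][2])/d[:,2]
    return f["c"]+d*t[:,None]
def proj(f,P):
    rv=cv2.Rodrigues(f["R"].T)[0];tv=-f["R"].T@f["c"]
    return cv2.projectPoints(np.array(P,float).reshape(-1,1,3),rv,tv,f["K"],np.array([f["k1"],0,0,0,0.]))[0][:,0]
def tri(f1,p1,f2,p2):
    a,b=ray(f1,[p1])[0],ray(f2,[p2])[0]
    t=np.linalg.lstsq(np.c_[a,-b],f2["c"]-f1["c"],rcond=None)[0]
    x,y=f1["c"]+a*t[0],f2["c"]+b*t[1]
    return (x+y)/2,np.linalg.norm(x-y)
E
python3 - <<'E'
from h import *
np.set_printoptions(precision=1,suppress=True)
for n in("side","top"):
    f=grab(n);save(f,n+"0.png");print(n,f["c"],f["R"][:,2],f["k1"])
    for t in("case_large_mid","case_medium_mid","case_small_mid","plate_large","plate_medium","plate_small","vial_amber","catch_large","catch_medium","catch_small"):
        for r in optics.outline_of(t,n)[:2]:
            m=r["region"].astype(np.uint8);rr=cv2.minAreaRect(cv2.findNonZero(m)) if m.any() else None
            print(n,t,round(r["conf"],2),np.array(r["position"]),m.sum(),rr and [np.round(x,1) for x in rr])
s=robot.get_state();print(s["time"],s["ee_rot"],robot.nose_length)
E
```

```text
pics
side [  463.1 -1048.1   632.8] [ 0.   0.9 -0.4] -0.11917178439964606
side case_large_mid 0.69 [254.1 185.6] 649 [array([254. , 184.9]), array([18.9, 46. ]), np.float64(88.5)]
side case_medium_mid 0.7 [256.7 173.4] 461 [array([254., 173.]), array([16., 34.]), np.float64(90.0)]
side case_small_mid 0.72 [253.5 158.2] 379 [array([253.5, 159.5]), array([17., 23.]), np.float64(90.0)]
side case_small_mid 0.37 [234.1 229.5] 58 [array([235. , 228.5]), array([13.,  4.]), np.float64(90.0)]
side plate_large 0.6 [258.2 310.8] 2230 [array([260. , 308.5]), array([27., 88.]), np.float64(90.0)]
side plate_medium 0.77 [254.8 218.4] 502 [array([255.5, 217.3]), array([11.4, 47.1]), np.float64(87.9)]
side plate_small 0.9 [259.8 256.7] 562 [array([256. , 253.3]), array([14.5, 41.9]), np.float64(87.3)]
side vial_amber 0.41 [260.9 311. ] 2233 [array([259.4, 309.7]), array([26.8, 87.2]), np.float64(89.0)]
top [341.5  18.2 988.4] [ 0.2 -0.  -1. ] 0.02265345724969932
top case_large_mid 0.91 [146.6 199.1] 660 [array([136.5, 188. ]), array([27.8, 62.5]), np.float64(1.4)]
top case_medium_mid 0.68 [136.3 199.
[... 434 characters left out ...]
4]), array([26. , 56.6]), np.float64(2.0)]
top plate_medium 0.31 [137.  195.4] 557 [array([135.4, 186.1]), array([22.9, 51.5]), np.float64(16.1)]
top plate_small 0.7 [288.7 194.1] 876 [array([290.5, 195. ]), array([40., 21.]), np.float64(90.0)]
top vial_amber 0.48 [249.6 216.9] 48 [array([251.5, 214.5]), array([7., 7.]), np.float64(90.0)]
top vial_amber 0.33 [124.  182.8] 746 [array([125.5, 181. ]), array([20.6, 38.5]), np.float64(5.7)]
top catch_large 0.49 [137.2 217.6] 57 [array([132.5, 214.5]), array([5., 9.]), np.float64(90.0)]
top catch_small 0.41 [119.9 193. ] 58 [array([120. , 191.5]), array([ 5., 10.]), np.float64(90.0)]
1.1 [[ 0.9  0.4  0. ]
 [ 0.4 -0.9 -0. ]
 [-0.   0.  -1. ]] 72.6
```

View pics/top0.png

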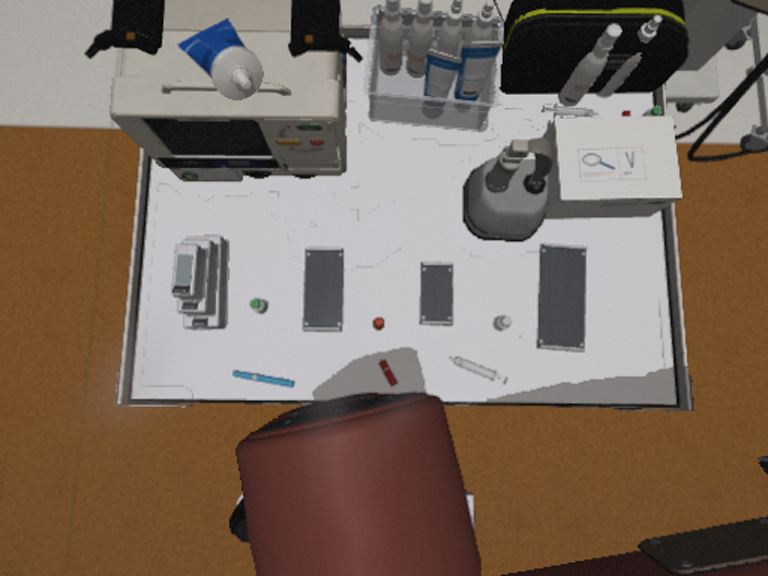

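View pics/side0.png

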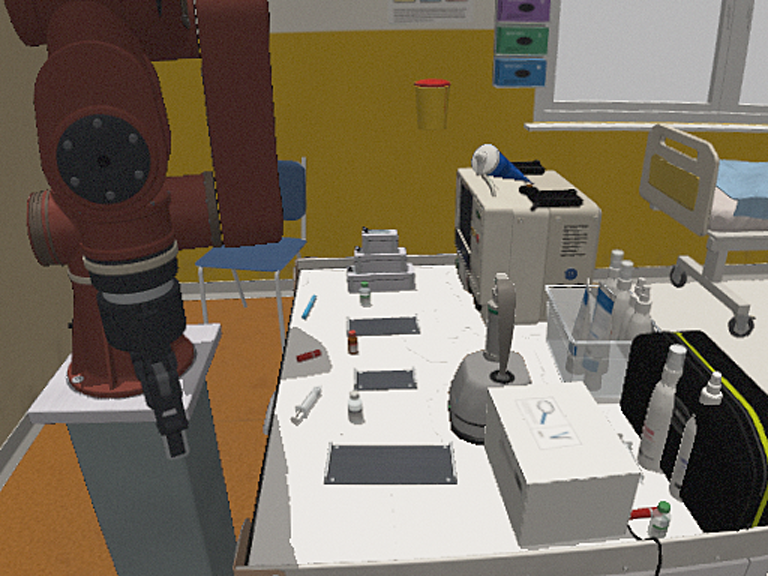

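```bash
python3 - <<'E'
from h import *
np.set_printoptions(precision=1,suppress=True)
f=grab("top")
def corners(t,zs):
    r=optics.outline_of(t,"top")
    if not r: print(t,"none");return
    m=r[0]["region"].astype(np.uint8)
    b=cv2.boxPoints(cv2.minAreaRect(cv2.findNonZero(m)))
    for z in zs:
        w=onz(f,b,z)[:,:2];q=cv2.minAreaRect(w.astype(np.float32))
        print(t,z,np.array(q[0]),np.array(q[1]),round(q[2],1))
for t in("plate_large","plate_medium","plate_small"):corners(t,[4])
corners("case_small_mid",[144]);corners("vial_amber",[48])
s=robot.get_state();print(s["ee_rot"],np.array(s["position"]),s["width"])
E
```

```text
plate_large 4 [ 499.1 -330.1] [ 87.4 206.7] 87.8
plate_medium 4 [509.4 113.2] [157.7  72.6] 1.3
plate_small 4 [504.7 -95.2] [ 61.6 116. ] 89.9
case_small_mid 144 [509.9 310.3] [50.6 93.5] 89.4
vial_amber 48 [441.2  11.4] [15.8 13.1] 0.7
[[ 0.9  0.4 -0. ]
 [ 0.4 -0.9 -0. ]
 [-0.   0.  -1. ]] [ 260.3 -540.6  303.9] 0.998533725757754
```

The top view shows the stack at the left, about (200,280) in the picture. The plates are medium at (323,289), small at (436,293) and large at (563,298), and the amber vial is at (378,323). In the side view the small case's catch at (365,231) looks raised.

```bash
cat >> h.py <<'E'
from scipy.spatial.transform import Rotation as Ro
def go(pos,yaw=180):
    s=robot.get_state();R=np.array(s["ee_rot"]);y=np.radians(yaw)
    x=np.array([np.cos(y),np.sin(y),0]);z=np.array([0,0,-1.]);Rt=np.c_[x,np.cross(z,x),z]
    print("turn",Ro.from_matrix(R.T@Rt).as_rotvec(degrees=True).round(2),"shift cm",(R.T@(np.array(pos)-s["position"])/10).round(2))
def st():
    s=robot.get_state();R=np.array(s["ee_rot"]);print("t",s["time"],"pos",np.round(s["position"],1),"yaw",np.degrees(np.arctan2(R[1,0],R[0,0])).round(2),"tilt",np.degrees(np.arccos(-R[2,2])).round(2),"q",np.round(s["joints"],1),"w",round(s["width"],3),"F",np.round(s["ft_force"],1))
E
python3 - <<'E'
from h import *
st();go([460,-330,340]);go([500,290,340])
print(np.round(optics.grab_frame("wrist")["tool_from_camera"],2))
E
```

```text
t 1.4 pos [ 260.3 -540.6  303.9] yaw 25.71 tilt 0.0 q [-76.8   6.    5.6  89.6  -0.   77.5] w 0.999 F [-0.4 -0.3 -0.5]
turn [  -0.      0.   -154.29] shift cm [ 27.12 -10.31  -3.61]
turn [  -0.      0.   -154.29] shift cm [ 57.63 -64.43  -3.61]
[[ -0.    -0.95  -0.32  83.83]
 [  1.     0.    -0.    -0.47]
 [  0.    -0.32   0.95 -70.18]
 [  0.     0.     0.     1.  ]]
```

Call:
drive_tool --commands '[[[0, 0, -80, 27.1, -10.3, -3.6, 1], [0, 0, -80, 27.1, -10.3, -3.6, 1], [0, 0, -80, 27.1, -10.3, -3.6, 1], [0, 0, -80, 27.1, -10.3, -3.6, 1], [0, 0, -80, 27.1, -10.3, -3.6, 1], [0, 0, -80, 27.1, -10.3, -3.6, 1], [0, 0, -80, 27.1, -10.3, -3.6, 1], [0, 0, -80, 27.1, -10.3, -3.6, 1], [0, 0, -80, 27.1, -10.3, -3.6, 1], [0, 0, -80, 27.1, -10.3, -3.6, 1]]]'

```text
time: 2.45
position: [460.0, -330.0, 339.9]
ee_rot: [[-0.277, 0.961, 0.0], [0.961, 0.277, -0.0], [-0.0, -0.0, -1.0]]
ft_force: [-0.3, -1.0, 0.1]
width: 1.0
grip_force: 0.0
```

Call:
drive_tool --commands '[[[0, 0, -74.3, 0, 0, 0, 1], [0, 0, -74.3, 0, 0, 0, 1], [0, 0, -74.3, 0, 0, 0, 1], [0, 0, -74.3, 0, 0, 0, 1], [0, 0, -74.3, 0, 0, 0, 1], [0, 0, -74.3, 0, 0, 0, 1], [0, 0, -74.3, 0, 0, 0, 1], [0, 0, -74.3, 0, 0, 0, 1], [0, 0, -74.3, 0, 0, 0, 1], [0, 0, -74.3, 0, 0, 0, 1]]]'

```text
time: 3.45
position: [459.8, -330.2, 339.9]
ee_rot: [[-1.0, -0.002, 0.0], [-0.002, 1.0, -0.0], [-0.0, -0.0, -1.0]]
ft_force: [-0.1, -0.5, 0.1]
width: 1.003
grip_force: 0.0
```

```bash
cat >> h.py <<'E'
def rect(f,t,cam,z,k=1):
    out=[]
    for r in optics.outline_of(t,cam)[:k]:
        m=r["region"].astype(np.uint8)
        c=max(cv2.findContours(m,0,cv2.CHAIN_APPROX_NONE)[0],key=len)[:,0]
        w=onz(f,c,z)[:,:2].astype(np.float32);q=cv2.minAreaRect(w)
        print(t,"conf",round(r["conf"],2),"z",z,"c",np.round(q[0],1),"size",np.round(q[1],1),"ang",round(q[2],1));out.append(q)
    return out
E
python3 - <<'E'
from h import *
st();f=grab("wrist");save(f,"w_large.png");rect(f,"plate_large","wrist",4)
E
```

```text
t 3.45 pos [ 459.8 -330.2  339.9] yaw -179.91 tilt 0.01 q [-48.9   0.7   3.8  93.2  -0.  -49. ] w 1.003 F [-0.1 -0.5  0.1]
plate_large conf 0.69 z 4 c [ 501.1 -328. ] size [ 87.2 199.4] ang 85.5
```

Call:
drive_tool --commands '[[[0, 0, 0, 0, 23.5, 0, 1], [0, 0, 0, 0, 23.5, 0, 1], [0, 0, 0, 0, 23.5, 0, 1], [0, 0, 0, 0, 23.5, 0, 1], [0, 0, 0, 0, 23.5, 0, 1], [0, 0, 0, 0, 23.5, 0, 1], [0, 0, 0, 0, 23.5, 0, 1], [0, 0, 0, 0, 23.5, 0, 1]]]'

```text
time: 4.35
position: [459.8, -96.0, 339.8]
ee_rot: [[-1.0, 0.002, -0.0], [0.002, 1.0, -0.0], [0.0, -0.0, -1.0]]
ft_force: [0.0, 0.4, 0.4]
width: 0.999
grip_force: 0.0
```

```bash
python3 - <<'E'
from h import *
st();f=grab("wrist");save(f,"w_small.png");rect(f,"plate_small","wrist",4);rect(f,"vial_amber","wrist",48)
E
```

```text
t 4.35 pos [459.8 -96.  339.8] yaw 179.91 tilt 0.02 q [-27.8 -16.1 -11.6  94.5  -0.  -27.7] w 0.999 F [0.  0.4 0.4]
plate_small conf 0.66 z 4 c [503.8 -95.4] size [ 57.8 117.3] ang 88.6
vial_amber conf 0.85 z 48 c [440.5   3.6] size [25.9 18.6] ang 47.7
```

Call:
drive_tool --commands '[[[0, 0, 0, 0, 20.8, 0, 1], [0, 0, 0, 0, 20.8, 0, 1], [0, 0, 0, 0, 20.8, 0, 1], [0, 0, 0, 0, 20.8, 0, 1], [0, 0, 0, 0, 20.8, 0, 1], [0, 0, 0, 0, 20.8, 0, 1], [0, 0, 0, 0, 20.8, 0, 1], [0, 0, 0, 0, 20.8, 0, 1]]]'

```text
time: 5.3
position: [460.0, 111.2, 339.7]
ee_rot: [[-1.0, 0.002, -0.0], [0.002, 1.0, -0.0], [0.0, -0.0, -1.0]]
ft_force: [-0.5, -0.3, 0.5]
width: 1.0
grip_force: 0.0
```

```bash
python3 - <<'E'
from h import *
st();f=grab("wrist");save(f,"w_medium.png");rect(f,"plate_medium","wrist",4);rect(f,"vial_amber","wrist",48)
E
```

```text
t 5.3 pos [460.  111.2 339.7] yaw 179.87 tilt 0.02 q [ -2.3 -15.5 -11.   94.5  -0.   -2.2] w 1.0 F [-0.5 -0.3  0.5]
plate_medium conf 0.8 z 4 c [509.9 113.4] size [ 73.5 160.7] ang 89.7
vial_amber conf 0.59 z 48 c [439.6  17.9] size [19.6 28.7] ang 42.1
```

Call:
drive_tool --commands '[[[0, 0, 0, -3, 18.7, 0, 1], [0, 0, 0, -3, 18.7, 0, 1], [0, 0, 0, -3, 18.7, 0, 1], [0, 0, 0, -3, 18.7, 0, 1], [0, 0, 0, -3, 18.7, 0, 1], [0, 0, 0, -3, 18.7, 0, 1], [0, 0, 0, -3, 18.7, 0, 1], [0, 0, 0, -3, 18.7, 0, 1]]]'

```text
time: 6.25
position: [489.9, 298.6, 340.2]
ee_rot: [[-1.0, 0.002, 0.001], [0.002, 1.0, -0.0], [-0.001, -0.0, -1.0]]
ft_force: [0.2, 0.4, -1.3]
width: 1.0
grip_force: 0.0
```

```bash
python3 - <<'E'
from h import *
st();f=grab("wrist");save(f,"w_stack.png")
rect(f,"case_small_mid","wrist",144);rect(f,"case_medium_mid","wrist",96);rect(f,"case_large_mid","wrist",48)
for t in("catch_small","catch_medium","catch_large"):rect(f,t,"wrist",{"l":52,"e":100,"m":148}[t[-1] if t[-1]=="l" and 0 else {"catch_small":"m","catch_medium":"e","catch_large":"l"}[t]])
E
```

```text
t 6.25 pos [489.9 298.6 340.2] yaw 179.91 tilt 0.03 q [18.3  2.   5.2 93.2 -0.  18.4] w 1.0 F [ 0.2  0.4 -1.3]
case_small_mid conf 0.94 z 144 c [507.7 320.2] size [37.7 91.4] ang 89.0
case_medium_mid conf 0.59 z 96 c [463.1 322.8] size [22.6 12.4] ang 90.0
case_large_mid conf 0.96 z 48 c [490.4 321.7] size [122.8  61.6] ang 1.9
catch_small conf 0.76 z 148 c [481.1 321.4] size [25.1 13. ] ang 89.9
catch_medium conf 0.59 z 100 c [462.4 322. ] size [23.5 12.3] ang 90.0
catch_large conf 0.58 z 52 c [441.3 319.9] size [23.8 14.7] ang 90.0
```

View pics/w_stack.png

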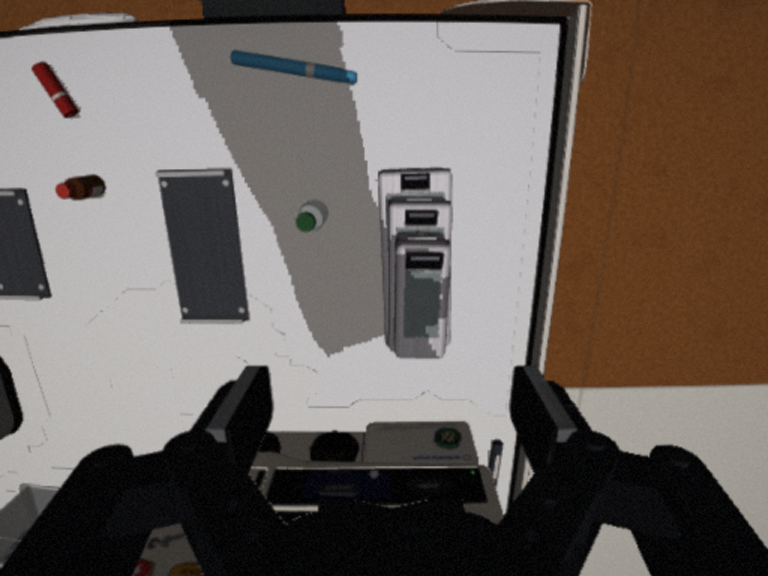

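View pics/w_small.png

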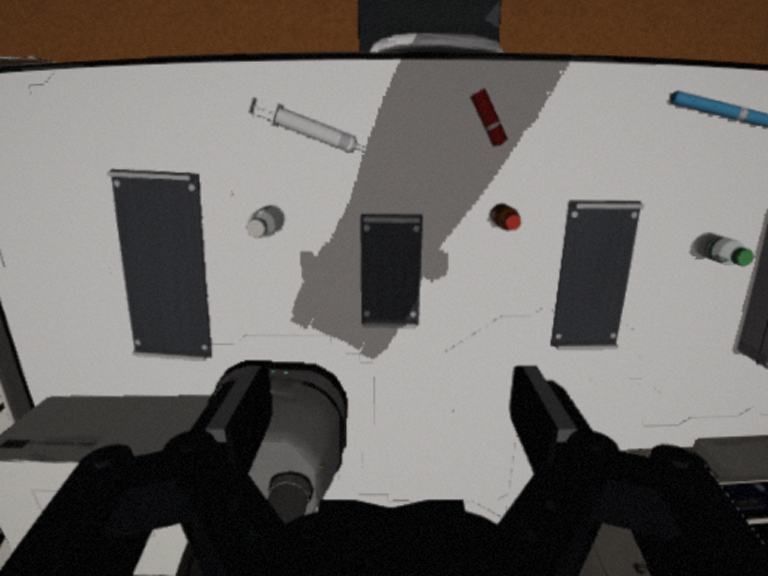

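The wrist view over the stack shows the small lid around (422,300), with catches at (423,260), (421,217) and (415,182). The amber vial is at (80,187). The second view shows the three plates at about (160,265), (391,270) and (597,275). I'll go closer for a second view of the stack.

Call:
drive_tool --commands '[[[0, 0, 0, -3, 2.1, 6, 1], [0, 0, 0, -3, 2.1, 6, 1], [0, 0, 0, -3, 2.1, 6, 1], [0, 0, 0, -3, 2.1, 6, 1], [0, 0, 0, -3, 2.1, 6, 1]]]'

```text
time: 7.1
position: [519.7, 320.7, 281.7]
ee_rot: [[-1.0, -0.0, 0.002], [-0.0, 1.0, 0.0], [-0.002, 0.0, -1.0]]
ft_force: [-0.4, -0.2, 0.0]
width: 0.999
grip_force: 0.0
```

```bash
python3 - <<'E'
from h import *
st();f=grab("wrist")
for z in (140,144):rect(f,"case_small_mid","wrist",z)
rect(f,"catch_small","wrist",148);rect(f,"catch_medium","wrist",100);rect(f,"catch_large","wrist",52)
i=f["img"]
for n,p in zip("abcd",proj(f,[[473,302,144],[557,302,144],[557,338,144],[473,338,144]])):print(n,p)
cv2.imwrite("pics/close.png",cv2.resize(i[40:260,130:400,::-1],None,fx=2.7,fy=2.7,interpolation=cv2.INTER_CUBIC))
E
```

```text
t 7.1 pos [519.7 320.7 281.7] yaw -179.98 tilt 0.1 q [19.4  7.5  4.9 87.3 -0.  19.4] w 0.999 F [-0.4 -0.2  0. ]
case_small_mid conf 0.69 z 140 c [511.2 320.3] size [36.9 88.5] ang 89.2
case_small_mid conf 0.69 z 144 c [509.8 320.3] size [36.2 86.8] ang 89.2
catch_small conf 0.85 z 148 c [480.9 320.7] size [23.6 12.7] ang 90.0
catch_medium conf 0.95 z 100 c [461.7 321.1] size [25.4 12.9] ang 90.0
catch_large conf 0.9 z 52 c [440.3 319.9] size [16.6 23.5] ang 0.6
a [233.68538539 143.99165358]
b [236.78221321 244.21246465]
c [279.80449961 244.19139183]
d [282.34481993 143.97320312]
```

View pics/close.png

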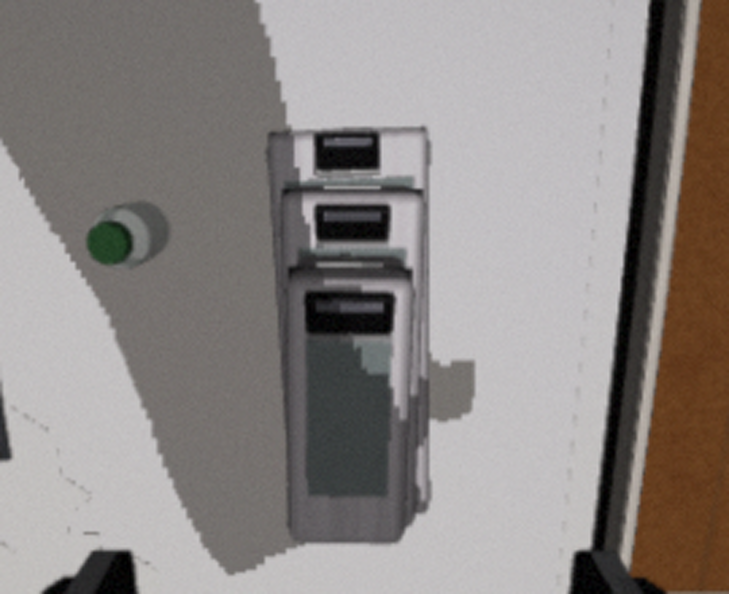

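The small lid spans crop rows 276 to 543, and its 84 mm length fits a top at about 144 mm. That puts its centre near (513, 320). Now grasping it.

Call:
drive_tool --commands '[[[0, 0, 0, 0.7, 0, 3, 1], [0, 0, 0, 0.7, 0, 5, 1], [0, 0, 0, 0.7, 0, 7, 1], [0, 0, 0, 0.7, 0, 8.5, 1], [0, 0, 0, 0.7, 0, 9.9, 1], [0, 0, 0, 0.7, 0, 9.9, 1], [0, 0, 0, 0.7, 0, 9.9, 1]]]' --grip_force 50

```text
time: 8.1
position: [512.8, 320.8, 181.3]
ee_rot: [[-1.0, -0.0, 0.0], [-0.0, 1.0, -0.0], [-0.0, -0.0, -1.0]]
ft_force: [0.1, 0.2, 0.0]
width: 0.995
grip_force: 0.0
```

Call:
drive_tool --commands '[[[0, 0, 0, 0, 0, 0, -1], [0, 0, 0, 0, 0, 0, -1], [0, 0, 0, 0, 0, 0, -1], [0, 0, 0, 0, 0, 0, -1], [0, 0, 0, 0, 0, 0, -1], [0, 0, 0, 0, 0, 0, -1], [0, 0, 0, 0, 0, 0, -1], [0, 0, 0, 0, 0, 0, -1]]]'

```text
time: 8.9
position: [513.0, 320.8, 181.5]
ee_rot: [[-1.0, -0.0, 0.001], [-0.0, 1.0, 0.0], [-0.001, 0.0, -1.0]]
ft_force: [0.5, -1.6, 6.4]
width: 0.412
grip_force: 50.7
```

Call:
drive_tool --commands '[[[0, 0, 0, 0, 0, -1, -1], [0, 0, 0, 0, 0, -3, -1], [0, 0, 0, 0, 0, -5, -1], [0, 0, 0, 0, 0, -7.5, -1], [0, 0, 0, 0, 0, -9.5, -1], [0, 0, 0, 0, 0, -10, -1], [0, 0, 0, 0, 0, -10, -1]]]'

```text
time: 9.6
position: [512.9, 321.0, 281.3]
ee_rot: [[-1.0, -0.0, 0.001], [-0.0, 1.0, 0.0], [-0.001, 0.0, -1.0]]
ft_force: [0.8, -0.5, -2.1]
width: 0.413
grip_force: 49.9
```

Call:
drive_tool --commands '[[[0, 0, 0, 0, -2, 0, -1], [0, 0, 0, 0.2, -5, 0, -1], [0, 0, 0, 0.4, -9, 0, -1], [0, 0, 0, 0.6, -13, 0, -1], [0, 0, 0, 0.8, -17, 0, -1], [0, 0, 0, 0.8, -21, 0, -1], [0, 0, 0, 0.8, -25, 0, -1], [0, 0, 0, 0.8, -29, 0, -1], [0, 0, 0, 0.8, -32, 0, -1], [0, 0, 0, 0.8, -34, 0, -1]]]'

```text
time: 10.6
position: [504.0, -21.1, 279.1]
ee_rot: [[-1.0, 0.001, -0.002], [0.001, 1.0, 0.0], [0.002, 0.0, -1.0]]
ft_force: [0.9, 0.3, -0.9]
width: 0.417
grip_force: 50.2
```

Call:
drive_tool --commands '[[[0, 0, 0, 0, -3, 0, -1], [0, 0, 0, 0, -6, 0, -1], [0, 0, 0, 0, -7.6, 3, -1], [0, 0, 0, 0, -7.6, 6, -1], [0, 0, 0, 0, -7.6, 9, -1], [0, 0, 0, 0, -7.6, 11, -1], [0, 0, 0, 0, -7.6, 11, -1], [0, 0, 0, 0, -7.6, 11, -1]]]'

```text
time: 11.4
position: [504.2, -94.9, 170.3]
ee_rot: [[-1.0, -0.0, -0.002], [-0.0, 1.0, 0.001], [0.002, 0.001, -1.0]]
ft_force: [0.0, 0.3, -0.8]
width: 0.413
grip_force: 50.1
```

```bash
python3 - <<'E'
from h import *
st();f=grab("wrist");save(f,"hold_small.png");rect(f,"plate_small","wrist",4);rect(f,"case_small_mid","wrist",f["c"][2]-70-54-8+24);rect(f,"catch_small","wrist",f["c"][2]-70-54-8+28)
E
```

```text
t 11.4 pos [504.2 -94.9 170.3] yaw -179.98 tilt 0.1 q [-25.3  -8.2 -22.3  76.   -0.  -25.3] w 0.413 F [ 0.   0.3 -0.8]
plate_small conf 0.65 z 4 c [470.  -94.9] size [60.2 50.9] ang 90.0
case_small_mid conf 0.73 z 132.64721423252286 c [494.1 -94. ] size [36.1 87. ] ang 89.6
catch_small conf 0.56 z 136.64721423252286 c [473.2 -93.6] size [24.8 12.6] ang 89.9
```

View pics/hold_small.png

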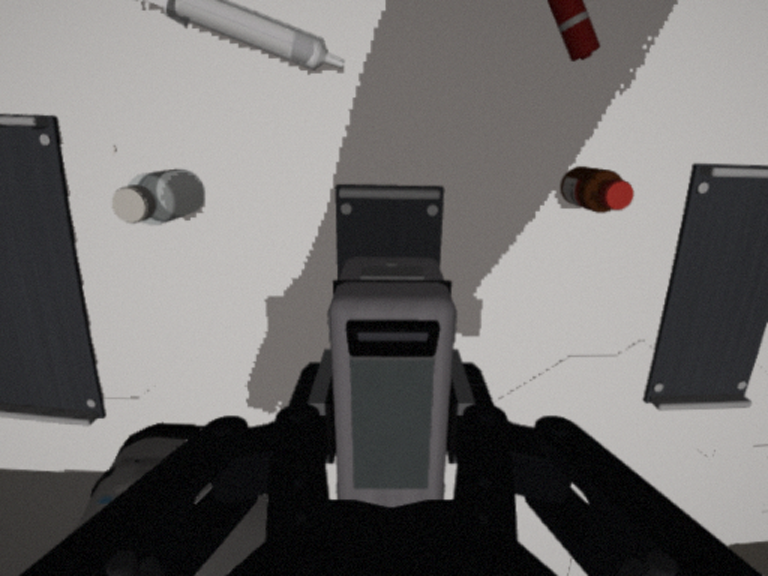

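The small case hangs level over its plate. The plate's near lip is at row 190, the case's near lid edge is at row 285, and the amber vial at (600,192) is clear.

```bash
python3 - <<'E'
from h import *
f=grab("wrist")
print(onz(f,[[390/1.5,292/1.5]],132.5),onz(f,[[336/1.5,187/1.5],[443/1.5,187/1.5]],14))
E
```

```text
[[462.96720523 -94.7830225  132.5       ]] [[ 446.79255548 -123.64204211   14.        ]
 [ 446.79311985  -66.81165745   14.        ]]
```

Call:
drive_tool --commands '[[[0, 0, 0, 0, 0, 2, -1], [0, 0, 0, 0, 0, 4, -1], [0, 0, 0, 0, 0, 6, -1], [0, 0, 0, 0, 0, 7.2, -1], [0, 0, 0, 0, 0, 7.7, -1], [0, 0, 0, 0, 0, 7.9, -1], [0, 0, 0, 0, 0, 8.0, -1], [0, 0, 0, 0, 0, 8.0, -1], [0, 0, 0, 0, 0, 8.0, -1]]]'

```text
time: 12.55
position: [505.2, -95.4, 91.6]
ee_rot: [[-1.0, -0.0, 0.001], [-0.0, 1.0, -0.001], [-0.001, -0.001, -1.0]]
ft_force: [0.3, -0.1, -1.1]
width: 0.416
grip_force: 50.2
```

Call:
drive_tool --commands '[[[0, 0, 0, 0, 0, 0.1, -1], [0, 0, 0, 0, 0, 0.2, -1], [0, 0, 0, 0, 0, 0.25, -1], [0, 0, 0, 0, 0, 0.25, -1]]]'

```text
time: 12.95
position: [505.0, -95.4, 89.4]
ee_rot: [[-1.0, -0.0, 0.001], [-0.0, 1.0, -0.0], [-0.001, -0.0, -1.0]]
ft_force: [-3.7, 1.2, 8.8]
width: 0.413
grip_force: 51.2
```

Call:
drive_tool --commands '[[[0, 0, 0, 0, 0, 0, 0.2], [0, 0, 0, 0, 0, 0, 0.4], [0, 0, 0, 0, 0, 0, 0.6], [0, 0, 0, 0, 0, 0, 0.6], [0, 0, 0, 0, 0, 0, 0.6], [0, 0, 0, 0, 0, -2, 0.6], [0, 0, 0, 0, 0, -5, 0.6], [0, 0, 0, 0, 0, -9, 0.6], [0, 0, 0, 4, 0, -9, 0.6], [0, 0, 0, 4, 0, -9, 0.6]]]'

```text
time: 13.95
position: [462.3, -94.7, 178.8]
ee_rot: [[-1.0, -0.0, -0.001], [-0.0, 1.0, -0.0], [0.001, -0.0, -1.0]]
ft_force: [-0.1, 0.1, -2.0]
width: 0.802
grip_force: 0.0
```

```bash
python3 - <<'E'
from h import *
st();f=grab("wrist");rect(f,"plate_small","wrist",4);rect(f,"case_small_mid","wrist",52);rect(f,"catch_small","wrist",56)
save(f,"placed_small.png")
f=grab("side");cv2.imwrite("pics/side_small.png",cv2.resize(f["img"][120:280,200:320,::-1],None,fx=4,fy=3.75,interpolation=cv2.INTER_CUBIC))
E
```

```text
t 13.95 pos [462.3 -94.7 178.8] yaw -179.99 tilt 0.05 q [-27.5 -16.1 -28.3  77.8  -0.  -27.5] w 0.802 F [-0.1  0.1 -2. ]
plate_small conf 0.8 z 4 c [505.3 -95.6] size [ 60.2 123.6] ang 88.7
case_small_mid conf 0.97 z 52 c [496.2 -94.4] size [35.6 97. ] ang 89.2
catch_small conf 0.71 z 56 c [473.8 -94.8] size [24.2 12.5] ang 90.0
```

View pics/side_small.png

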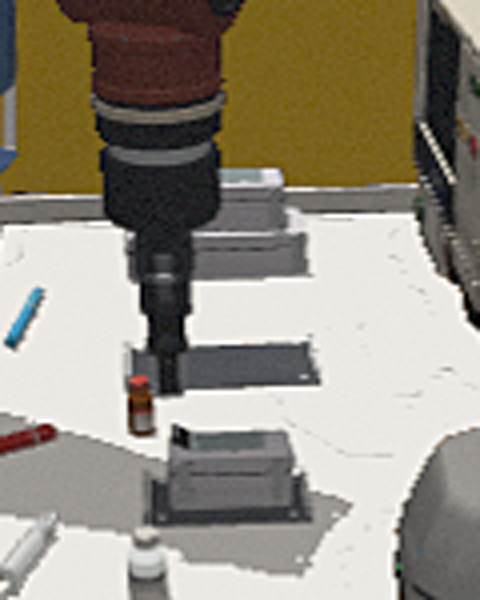

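View pics/placed_small.png

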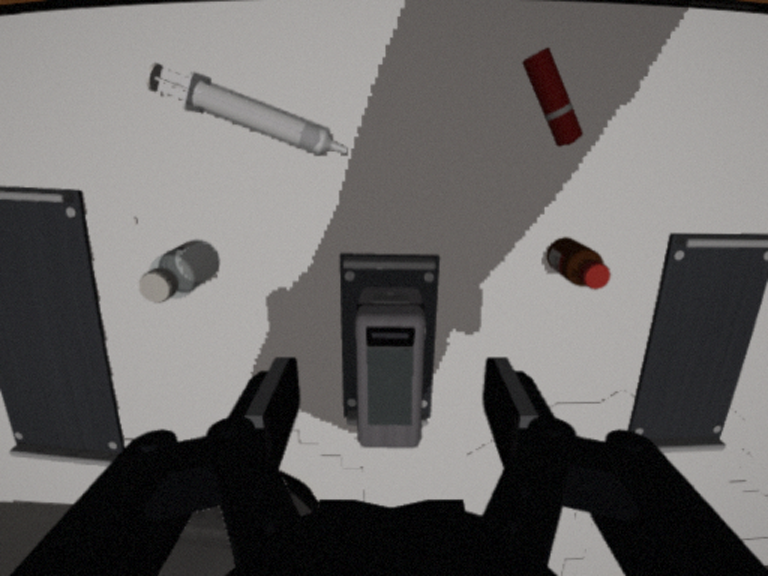

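The side crop shows the small catch standing up at (180,432), and the wrist view shows the case centred between the lips. Next I press the catch with closed fingers.

Call:
drive_tool --commands '[[[0, 0, 0, 0, 0, 0, -1], [0, 0, 0, 0, 0, 1, -1], [0, 0, 0, 0, 0, 2, -1], [0, 0, 0, 0, 0, 2.5, -1], [0, 0, 0, 0, 0, 3, -1], [0, 0, 0, 0, 0, 3.4, -1], [0, 0, 0, 0, 0, 3.8, -1], [0, 0, 0, 0, 0, 4.2, -1], [0, 0, 0, 0, 0, 4.6, -1], [0, 0, 0, 0, 0, 4.9, -1]]]'

```text
time: 15.2
position: [464.6, -95.3, 129.2]
ee_rot: [[-1.0, -0.0, -0.0], [-0.0, 1.0, -0.0], [0.0, -0.0, -1.0]]
ft_force: [-3.1, -0.8, 1.6]
width: -0.001
grip_force: 1.3
```

Call:
drive_tool --commands '[[[0, 0, 0, 0, 0, 0, -1], [0, 0, 0, 0, 0, 0.1, -1], [0, 0, 0, 0, 0, 0.1, -1]]]'

```text
time: 15.5
position: [464.9, -95.2, 128.6]
ee_rot: [[-1.0, -0.0, 0.0], [-0.0, 1.0, -0.0], [-0.0, -0.0, -1.0]]
ft_force: [-0.9, 0.3, 1.7]
width: 0.0
grip_force: 1.1
```

Call:
drive_tool --commands '[[[0, 0, 0, 0, 0, 0.1, -1], [0, 0, 0, 0, 0, 0.1, -1]]]'

```text
time: 15.7
position: [465.0, -95.3, 128.5]
ee_rot: [[-1.0, -0.0, 0.001], [-0.0, 1.0, -0.0], [-0.001, -0.0, -1.0]]
ft_force: [-5.2, 1.9, 11.4]
width: -0.002
grip_force: 5.6
```

Call:
drive_tool --commands '[[[0, 0, 0, 0, 0, 0.1, -1], [0, 0, 0, 0, 0, 0.1, -1]]]'

```text
time: 15.9
position: [465.0, -95.3, 128.3]
ee_rot: [[-1.0, -0.0, 0.001], [-0.0, 1.0, -0.001], [-0.001, -0.001, -1.0]]
ft_force: [-9.3, 3.8, 19.4]
width: -0.002
grip_force: 9.9
```

Call:
drive_tool --commands '[[[0, 0, 0, 0, 0, -2, -1], [0, 0, 0, 0, 0, -5, 0.5], [0, 0, 0, 0, 0, -9, 1], [0, 0, 0, 0, 0, -13, 1], [0, 0, 0, -1, 4, -13, 1], [0, 0, 0, -2, 8, -13, 1], [0, 0, 0, -3, 12, -13, 1], [0, 0, 0, -4, 16, -13, 1], [0, 0, 0, -4, 20, -13, 1], [0, 0, 0, -4, 24, -13, 1]]]'

```text
time: 16.9
position: [504.8, 146.6, 256.3]
ee_rot: [[-1.0, -0.0, 0.0], [-0.0, 1.0, 0.0], [-0.0, 0.0, -1.0]]
ft_force: [0.3, -0.3, 0.7]
width: 1.002
grip_force: 0.0
```

Call:
drive_tool --commands '[[[0, 0, 0, 0, 5, 0, 1], [0, 0, 0, 0, 10, 0, 1], [0, 0, 0, 0, 14, 0, 1], [0, 0, 0, 0, 17.6, 0, 1], [0, 0, 0, 0, 17.6, 0, 1], [0, 0, 0, 0, 17.6, 0, 1], [0, 0, 0, 0, 17.6, 0, 1]]]'

```text
time: 17.6
position: [504.8, 320.1, 256.2]
ee_rot: [[-1.0, 0.0, -0.0], [0.0, 1.0, -0.0], [0.0, -0.0, -1.0]]
ft_force: [0.4, -0.6, -0.5]
width: 0.998
grip_force: 0.0
```

```bash
python3 - <<'E'
from h import *
st();f=grab("wrist")
rect(f,"case_medium_mid","wrist",96);rect(f,"catch_medium","wrist",100);rect(f,"case_large_mid","wrist",48);rect(f,"catch_large","wrist",52)
for p in proj(f,[[453,297,96],[577,297,96],[577,345,96],[453,345,96]]):print(p)
i=f["img"]
cv2.imwrite("pics/med.png",cv2.resize(i[40:280,130:400,::-1],None,fx=2.5,fy=2.5,interpolation=cv2.INTER_CUBIC))
E
```

```text
t 17.6 pos [504.8 320.1 256.2] yaw 179.98 tilt 0.02 q [19.9  5.3 -0.1 84.6 -0.  19.9] w 0.998 F [ 0.4 -0.6 -0.5]
case_medium_mid conf 0.71 z 96 c [510.6 321.2] size [127.   49.2] ang 0.3
catch_medium conf 0.94 z 100 c [461.5 321.5] size [24.2 12.2] ang 90.0
case_large_mid conf 0.8 z 48 c [454.5 320.3] size [49.8 62. ] ang 2.9
catch_large conf 0.71 z 52 c [440.7 320.2] size [23.8 14.8] ang 90.0
[230.74772486 133.30377207]
[235.29449203 264.69002128]
[285.58007146 264.64426103]
[289.92078195 133.25800874]
```

View pics/med.png

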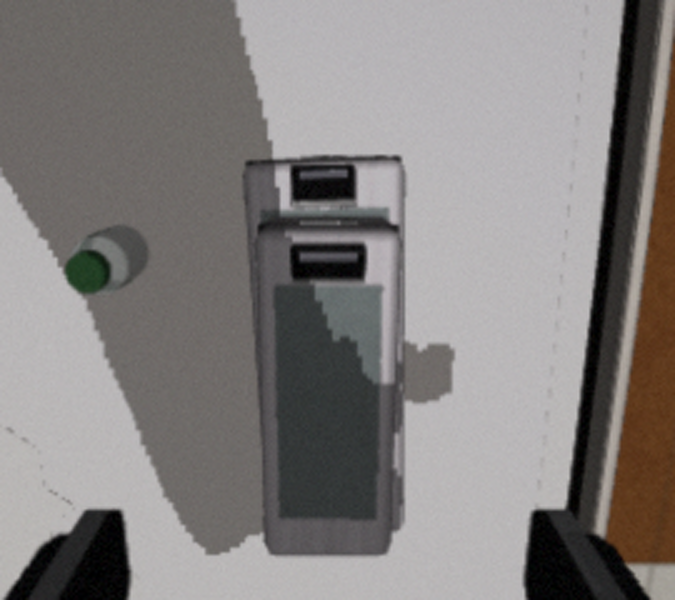

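The medium lid spans crop rows 232 to 555, giving a centre near (513, 321), and its yaw is about zero. Now grasping it, lifting, and carrying it to the medium plate at (509.5, 113).

Call:
drive_tool --commands '[[[0, 0, 0, -0.8, 0.1, 3, 1], [0, 0, 0, -0.8, 0.1, 6, 1], [0, 0, 0, -0.8, 0.1, 8.5, 1], [0, 0, 0, -0.8, 0.1, 10.5, 1], [0, 0, 0, -0.8, 0.1, 12, 1], [0, 0, 0, -0.8, 0.1, 12.3, 1], [0, 0, 0, -0.8, 0.1, 12.3, 1]]]'

```text
time: 18.55
position: [512.7, 321.6, 133.5]
ee_rot: [[-1.0, 0.0, -0.0], [0.0, 1.0, -0.0], [0.0, -0.0, -1.0]]
ft_force: [-0.5, -0.4, 0.4]
width: 0.998
grip_force: 0.0
```

Call:
drive_tool --commands '[[[0, 0, 0, 0, 0, 0, -1], [0, 0, 0, 0, 0, 0, -1], [0, 0, 0, 0, 0, 0, -1], [0, 0, 0, 0, 0, 0, -1], [0, 0, 0, 0, 0, 0, -1], [0, 0, 0, 0, 0, 0, -1], [0, 0, 0, 0, 0, 0, -1], [0, 0, 0, 0, 0, 0, -1]]]' --grip_force 60

```text
time: 19.35
position: [513.4, 322.0, 134.7]
ee_rot: [[-1.0, -0.0, 0.002], [-0.0, 1.0, 0.0], [-0.002, 0.0, -1.0]]
ft_force: [-1.1, 0.4, 5.8]
width: 0.554
grip_force: 63.4
```

Call:
drive_tool --commands '[[[0, 0, 0, 0, 0, -1, -1], [0, 0, 0, 0, 0, -3, -1], [0, 0, 0, 0, 0, -5, -1], [0, 0, 0, 0, 0, -7.5, -1], [0, 0, 0, 0, 0, -9.5, -1], [0, 0, 0, 0, 0, -10, -1], [0, 0, 0, 0, 0, -10, -1]]]'

```text
time: 20.05
position: [512.9, 321.9, 234.0]
ee_rot: [[-1.0, -0.0, 0.001], [-0.0, 1.0, 0.0], [-0.001, 0.0, -1.0]]
ft_force: [0.8, 0.0, -2.1]
width: 0.553
grip_force: 62.5
```

Call:
drive_tool --commands '[[[0, 0, 0, 0, -2, 0, -1], [0, 0, 0, 0.1, -5, 0, -1], [0, 0, 0, 0.2, -9, 0, -1], [0, 0, 0, 0.3, -13, 0, -1], [0, 0, 0, 0.3, -17, 0, -1], [0, 0, 0, 0.3, -20, 0, -1], [0, 0, 0, 0.3, -20.8, 2, -1], [0, 0, 0, 0.3, -20.8, 5, -1], [0, 0, 0, 0.3, -20.8, 6, -1], [0, 0, 0, 0.3, -20.8, 6, -1]]]'

```text
time: 21.05
position: [508.1, 113.9, 170.8]
ee_rot: [[-1.0, -0.0, -0.005], [-0.0, 1.0, 0.0], [0.005, 0.0, -1.0]]
ft_force: [0.1, 0.7, -2.0]
width: 0.552
grip_force: 62.5
```

```bash
python3 - <<'E'
from h import *
st();f=grab("wrist");save(f,"hold_med.png");z=robot.get_state()["position"][2]-133.5+96;print(z)
rect(f,"plate_medium","wrist",4);rect(f,"case_medium_mid","wrist",z);rect(f,"catch_medium","wrist",z+4)
m=optics.outline_of("plate_medium","wrist")[0]["region"];r=np.nonzero(m.any(1))[0];c=np.nonzero(m[r[0]+6])[0];print(onz(f,[[c[0],r[0]],[c[-1],r[0]]],14))
m=optics.outline_of("case_medium_mid","wrist")[0]["region"];r=np.nonzero(m.any(1))[0];print(r[0],r[-1])
E
```

```text
t 21.05 pos [508.1 113.9 170.8] yaw -179.98 tilt 0.27 q [ -1.8  -6.6 -20.8  76.1  -0.   -1.8] w 0.552 F [ 0.1  0.7 -2. ]
135.07434640353563
plate_medium conf 0.62 z 4 c [445.3 112.8] size [72.1 28.3] ang 90.0
case_medium_mid conf 0.83 z 135.07434640353563 c [489.2 115. ] size [46.6 98.5] ang 90.0
catch_medium conf 0.83 z 139.07434640353563 c [455.9 114.9] size [24.5 11.4] ang 90.0
[[430.9491213   78.92012945  14.        ]
 [430.96902232 147.213382    14.        ]]
134 337
```

View pics/hold_med.png

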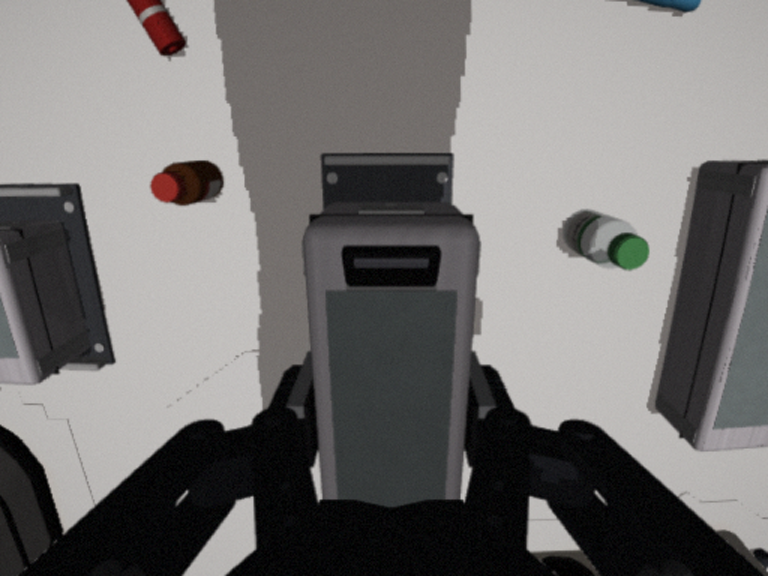

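The medium case is held level. The plate's near lip is at row 158, and both the amber vial (187,183) and the green-capped vial (610,245) are clear. Lowering.

Call:
drive_tool --commands '[[[0, 0, 0, 0, -0.1, 2, -1], [0, 0, 0, 0, -0.1, 4, -1], [0, 0, 0, 0, -0.1, 6, -1], [0, 0, 0, 0, -0.1, 7.2, -1], [0, 0, 0, 0, -0.1, 7.7, -1], [0, 0, 0, 0, -0.1, 7.8, -1], [0, 0, 0, 0, -0.1, 7.8, -1], [0, 0, 0, 0, -0.1, 7.8, -1]]]'

```text
time: 22.15
position: [510.4, 112.8, 96.4]
ee_rot: [[-1.0, -0.0, 0.002], [-0.0, 1.0, -0.0], [-0.002, -0.0, -1.0]]
ft_force: [0.5, -0.6, -2.4]
width: 0.552
grip_force: 62.5
```

Call:
drive_tool --commands '[[[0, 0, 0, 0, 0, 0.2, -1], [0, 0, 0, 0, 0, 0.4, -1], [0, 0, 0, 0, 0, 0.5, -1], [0, 0, 0, 0, 0, 0.6, -1], [0, 0, 0, 0, 0, 0.6, -1]]]'

```text
time: 22.65
position: [509.8, 112.8, 90.6]
ee_rot: [[-1.0, -0.0, 0.0], [-0.0, 1.0, -0.0], [-0.0, -0.0, -1.0]]
ft_force: [-7.3, -0.2, 12.1]
width: 0.554
grip_force: 64.2
```

Call:
drive_tool --commands '[[[0, 0, 0, 0, 0, 0, 0.3], [0, 0, 0, 0, 0, 0, 0.6], [0, 0, 0, 0, 0, 0, 0.6], [0, 0, 0, 0, 0, 0, 0.6], [0, 0, 0, 0, 0, 0, 0.6], [0, 0, 0, 0, 0, -2, 0.6], [0, 0, 0, 0, 0, -5, 0.6], [0, 0, 0, 0, 0, -9, 0.6], [0, 0, 0, 5, 0, -9, -1], [0, 0, 0, 5.8, 0, -9, -1]]]'

```text
time: 23.65
position: [448.7, 113.1, 179.4]
ee_rot: [[-1.0, -0.001, -0.002], [-0.001, 1.0, 0.0], [0.002, 0.0, -1.0]]
ft_force: [-0.5, -0.6, -1.2]
width: 0.467
grip_force: 0.0
```

```bash
python3 - <<'E'
from h import *
st();f=grab("wrist");rect(f,"plate_medium","wrist",4);rect(f,"case_medium_mid","wrist",52);rect(f,"catch_medium","wrist",56)
E
```

```text
t 23.65 pos [448.7 113.1 179.4] yaw -179.95 tilt 0.1 q [ -2.1 -17.8 -29.7  78.3  -0.   -2.2] w 0.467 F [-0.5 -0.6 -1.2]
plate_medium conf 0.87 z 4 c [512.4 113.5] size [163.9  73.1] ang 0.1
case_medium_mid conf 0.66 z 52 c [501.4 113.8] size [ 48.5 136.2] ang 90.0
catch_medium conf 0.86 z 56 c [459.1 113.4] size [25.  11.7] ang 90.0
```

Call:
drive_tool --commands '[[[0, 0, 0, 0, 0, 1, -1], [0, 0, 0, 0, 0, 2, -1], [0, 0, 0, 0, 0, 2.5, -1], [0, 0, 0, 0, 0, 3, -1], [0, 0, 0, 0, 0, 3.4, -1], [0, 0, 0, 0, 0, 3.8, -1], [0, 0, 0, 0, 0, 4.2, -1], [0, 0, 0, 0, 0, 4.6, -1], [0, 0, 0, 0, 0, 4.9, -1], [0, 0, 0, 0, 0, 5.0, -1]]]'

```text
time: 24.85
position: [451.5, 112.8, 129.1]
ee_rot: [[-1.0, -0.0, -0.0], [-0.0, 1.0, -0.0], [0.0, -0.0, -1.0]]
ft_force: [-1.7, -0.3, 2.0]
width: 0.002
grip_force: 1.1
```

Call:
drive_tool --commands '[[[0, 0, 0, 0, 0, 0.1, -1], [0, 0, 0, 0, 0, 0.1, -1]]]'

```text
time: 25.05
position: [451.8, 112.8, 128.6]
ee_rot: [[-1.0, -0.0, 0.0], [-0.0, 1.0, -0.0], [-0.0, -0.0, -1.0]]
ft_force: [-2.3, 0.9, 3.1]
width: 0.003
grip_force: 1.6
```

Call:
drive_tool --commands '[[[0, 0, 0, 0, 0, 0.1, -1], [0, 0, 0, 0, 0, 0.15, -1], [0, 0, 0, 0, 0, 0.15, -1]]]'

```text
time: 25.35
position: [451.9, 112.8, 128.4]
ee_rot: [[-1.0, -0.0, 0.001], [-0.0, 1.0, -0.0], [-0.001, -0.0, -1.0]]
ft_force: [-10.0, 0.8, 17.8]
width: 0.001
grip_force: 8.7
```

Call:
drive_tool --commands '[[[0, 0, 0, 0, 0, -2, -1], [0, 0, 0, 0, 0, -6, 0.5], [0, 0, 0, 0, 0, -11, 1], [0, 0, 0, -3, 3, -11, 1], [0, 0, 0, -5, 8, -11, 1], [0, 0, 0, -5, 13, -11, 1], [0, 0, 0, -5, 18, -11, 1], [0, 0, 0, -5, 20.8, -11, 1], [0, 0, 0, -5, 20.8, -11, 1], [0, 0, 0, -5, 20.8, -11, 1]]]'

```text
time: 26.35
position: [501.6, 321.3, 236.5]
ee_rot: [[-1.0, -0.002, -0.0], [-0.002, 1.0, -0.0], [0.0, -0.0, -1.0]]
ft_force: [0.1, -1.1, -0.5]
width: 0.999
grip_force: 0.0
```

```bash
python3 - <<'E'
from h import *
st();f=grab("wrist")
rect(f,"case_large_mid","wrist",48);rect(f,"catch_large","wrist",52)
m=optics.outline_of("case_large_mid","wrist")[0]["region"];r=np.nonzero(m.any(1))[0];print(r[0],r[-1])
for p in proj(f,[[431,290,48],[595,290,48],[595,352,48],[431,352,48],[431,321,0]]):print(p)
i=f["img"]
cv2.imwrite("pics/large.png",cv2.resize(i[40:290,130:400,::-1],None,fx=2.4,fy=2.4,interpolation=cv2.INTER_CUBIC))
E
```

```text
t 26.35 pos [501.6 321.3 236.5] yaw -179.9 tilt 0.03 q [20.1  5.1 -2.4 82.6 -0.  20. ] w 0.999 F [ 0.1 -1.1 -0.5]
case_large_mid conf 0.92 z 48 c [511.2 322. ] size [164.2  61.9] ang 1.5
catch_large conf 0.97 z 52 c [440.5 319.6] size [15.6 23.8] ang 0.1
106 265
[224.18928545 107.79631642]
[230.28039513 266.48060226]
[287.98190681 266.54529639]
[294.05800743 107.88710762]
[259.3052924  105.63616739]
```

View pics/large.png

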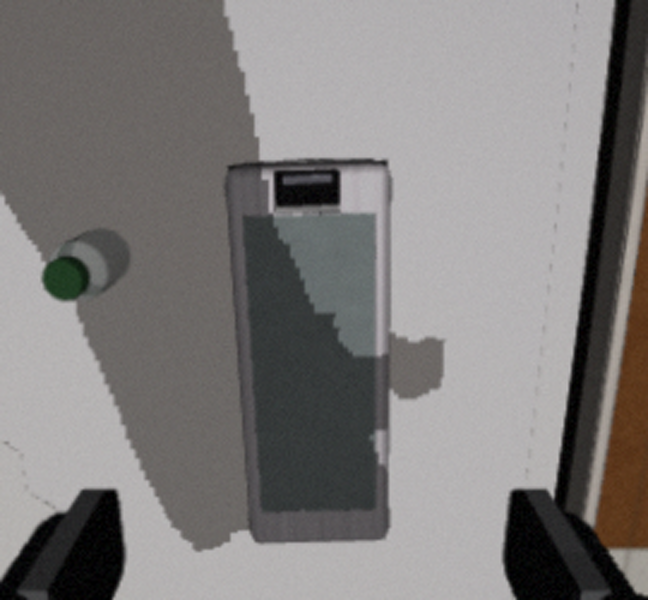

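The large case is alone now, with its lid from about row 163 to row 540 in the crop. It is turned about 1.5° and its centre is near (512, 322).

Call:
drive_tool --commands '[[[0, 0, -1.5, -1.1, 0, 4, 1], [0, 0, -1.5, -1.1, 0, 8, 1], [0, 0, -1.5, -1.1, 0, 11, 1], [0, 0, -1.5, -1.1, 0, 13, 1], [0, 0, -1.5, -1.1, 0, 14.5, 1], [0, 0, -1.5, -1.1, 0, 15, 1], [0, 0, -1.5, -1.1, 0, 15, 1], [0, 0, -1.5, -1.1, 0, 15, 1]]]'

```text
time: 27.35
position: [513.5, 320.9, 88.2]
ee_rot: [[-1.0, -0.026, 0.002], [-0.026, 1.0, 0.001], [-0.002, 0.0, -1.0]]
ft_force: [0.0, -0.3, 0.3]
width: 0.999
grip_force: 0.0
```

Call:
drive_tool --commands '[[[0, 0, 0, 0, 0, 0, -1], [0, 0, 0, 0, 0, 0, -1], [0, 0, 0, 0, 0, 0, -1], [0, 0, 0, 0, 0, 0, -1], [0, 0, 0, 0, 0, 0, -1], [0, 0, 0, 0, 0, 0, -1], [0, 0, 0, 0, 0, 0, -1], [0, 0, 0, 0, 0, 0, -1]]]' --grip_force 80

```text
time: 28.15
position: [513.5, 321.2, 88.4]
ee_rot: [[-1.0, -0.027, 0.002], [-0.027, 1.0, 0.001], [-0.002, 0.001, -1.0]]
ft_force: [0.4, 1.0, 6.4]
width: 0.712
grip_force: 88.3
```

Call:
drive_tool --commands '[[[0, 0, 0, 0, 0, -1, -1], [0, 0, 0, 0, 0, -3, -1], [0, 0, 0, 0, 0, -6, -1], [0, 0, 0, 0, 0, -9, -1], [0, 0, 0, 0, 0, -12, -1], [0, 0, 0, 0, 0, -14, -1], [0, 0, 0, 0, 0, -14, -1]]]'

```text
time: 28.85
position: [513.8, 321.2, 230.5]
ee_rot: [[-1.0, -0.027, 0.005], [-0.027, 1.0, 0.002], [-0.005, 0.001, -1.0]]
ft_force: [0.0, 0.2, -3.0]
width: 0.712
grip_force: 87.7
```

Call:
drive_tool --commands '[[[0, 0, 0, 0, -2, 0, -1], [0, 0, 0, 0.2, -5, 0, -1], [0, 0, 0, 0.5, -9, 0, -1], [0, 0, 0, 0.8, -13, 0, -1], [0, 0, 0, 1.1, -17, 0, -1], [0, 0, 0, 1.4, -21, 0, -1], [0, 0, 0, 1.7, -25, 0, -1], [0, 0, 0, 2, -29, 0, -1], [0, 0, 0, 2.1, -32, 0, -1], [0, 0, 0, 2.1, -34, 0, -1]]]'

```text
time: 29.85
position: [499.8, -21.5, 225.3]
ee_rot: [[-1.0, -0.025, -0.002], [-0.025, 1.0, 0.0], [0.002, 0.0, -1.0]]
ft_force: [-0.3, 0.7, -3.1]
width: 0.714
grip_force: 87.8
```

```bash
python3 - <<'E'
from h import *
st()
def edges(f,m,z):
    rows=np.nonzero(m.sum(1)>15)[0] 
    out=[]
    ys,xs=np.nonzero(m);w=onz(f,np.c_[xs,ys],z)[:,:2]
    # quad fit: centre + principal axis
    a=cv2.fitLine
    x0,x1=np.percentile(w[:,0],[15,85]);L=[];H=[]
    for x in np.arange(x0,x1,6):
        s=w[abs(w[:,0]-x)<3]
        if len(s): L.append((x,s[:,1].min()));H.append((x,s[:,1].max()))
    for e in(L,H):
        l=a(np.float32(e),cv2.DIST_HUBER,0,.01,.01).ravel();print("edge ang",np.degrees(np.arctan2(l[1],l[0])).round(2),"y at 500",(l[3]+(500-l[2])*l[1]/l[0]).round(1))
    print("x range",np.percentile(w[:,0],[.3,99.7]))
for n in("top","wrist"):
    f=grab(n)
    for r in optics.outline_of("plate_large",n)[:2]:
        q=np.array(r["position"]);p=onz(f,[q],4)[0];print(n,r["conf"],p)
        if abs(p[1]+330)<40: edges(f,r["region"],4)
E
```

```text
t 29.85 pos [499.8 -21.5 225.3] yaw -178.58 tilt 0.11 q [-17.5 -11.6 -19.6  82.1  -0.  -18.9] w 0.714 F [-0.3  0.7 -3.1]
top 0.58 [ 496.29742912 -335.12890799    4.        ]
edge ang -4.56 y at 500 -371.5
edge ang -3.78 y at 500 -287.7
x range [397.26936622 599.71343035]
wrist 0.86 [ 518.67320215 -305.52796271    4.        ]
edge ang -15.79 y at 500 -315.7
edge ang -3.97 y at 500 -282.2
x range [405.47710593 602.51950209]
```

Call:
drive_tool --commands '[[[0, 0, 1, 0.1, -3, 0, -1], [0, 0, 2, 0.2, -7, 0, -1], [0, 0, 3, 0.3, -11, 0, -1], [0, 0, 4, 0.4, -15, 0, -1], [0, 0, 5, 0.5, -19, 0, -1], [0, 0, 5.7, 0.6, -23, 0, -1], [0, 0, 5.7, 0.7, -27, 0, -1], [0, 0, 5.7, 0.7, -30, 0, -1], [0, 0, 5.7, 0.7, -30.7, 0, -1], [0, 0, 5.7, 0.7, -30.7, 3, -1]]]'

```text
time: 31.05
position: [503.5, -328.3, 199.9]
ee_rot: [[-0.997, 0.073, 0.004], [0.073, 0.997, -0.004], [-0.005, -0.004, -1.0]]
ft_force: [0.5, 0.0, -2.5]
width: 0.713
grip_force: 88.8
```

Call:
drive_tool --commands '[[[0, 0, 0, 0, 0, 1.5, -1], [0, 0, 0, 0, 0, 3, -1], [0, 0, 0, 0, 0, 3, -1], [0, 0, 0, 0, 0, 3, -1], [0, 0, 0, 0, 0, 3, -1]]]'

```text
time: 31.55
position: [502.3, -326.8, 168.2]
ee_rot: [[-0.997, 0.073, 0.001], [0.073, 0.997, -0.001], [-0.001, -0.001, -1.0]]
ft_force: [-0.1, -0.3, -2.3]
width: 0.71
grip_force: 88.3
```

```bash
python3 - <<'E'
from h import *
st();f=grab("wrist");save(f,"hold_large.png");z=robot.get_state()["position"][2]-88.4+48
rect(f,"case_large_mid","wrist",z);rect(f,"catch_large","wrist",z+4);rect(f,"plate_large","wrist",14)
g=grab("top");save(g,"top_hold.png")
E
```

```text
t 31.55 pos [ 502.3 -326.8  168.2] yaw 175.84 tilt 0.1 q [-45.5   6.8  -7.6  75.4  -0.  -41.4] w 0.71 F [-0.1 -0.3 -2.3]
case_large_mid conf 0.84 z 127.85181237948862 c [ 480.1 -324.3] size [ 60.7 120.9] ang 86.3
plate_large conf 0.64 z 14 c [ 411.4 -322. ] size [81.8 17.8] ang 86.1
```

View pics/hold_large.png

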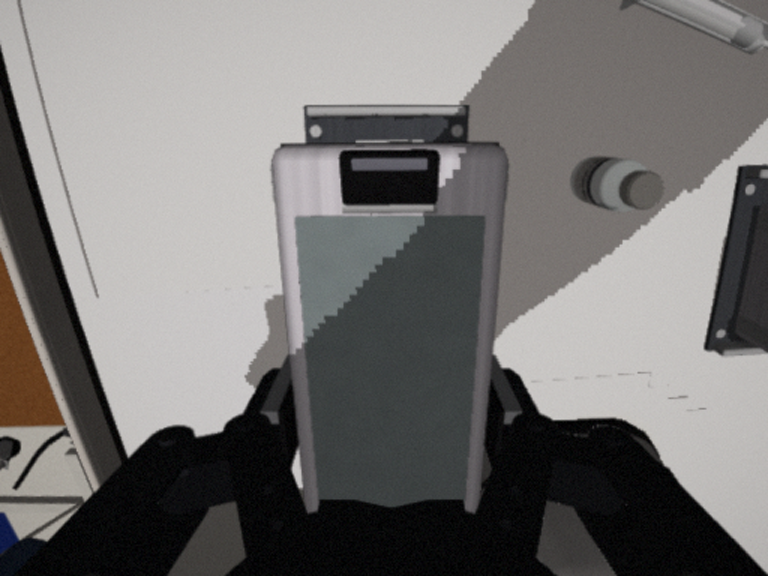

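```bash
python3 - <<'E'
from h import *
f=grab("wrist");st();z=127.9
p=onz(f,np.array([[305,106],[467,106]])/1.5,14)[:,:2];print(p,p.mean(0))
c=onz(f,np.array([[275,152],[506,152]])/1.5,z)[:,:2];print(c,c.mean(0))
a=np.radians(-4.2);u=np.array([np.cos(a),np.sin(a)])
print("plate c",p.mean(0)+98*u,"case c",c.mean(0)+82*u,onz(f,[[391/1.5,148/1.5]],z))
go([502,-327,92.5],175.8)
E
```

```text
t 31.85 pos [ 501.9 -326.9  167.4] yaw 175.81 tilt 0.04 q [-45.6   6.9  -7.7  75.4  -0.  -41.4] w 0.71 F [ 0.5 -0.3 -3.3]
[[ 400.20504279 -361.01988686]
 [ 406.12232418 -281.12875192]] [ 403.16368348 -321.07431939]
[[ 420.34799    -349.06405876]
 [ 424.58985716 -291.39274711]] [ 422.46892358 -320.22840293]
plate c [ 500.90050225 -328.25166271] case c [ 504.24871071 -326.2339351 ] [[ 421.6619111  -320.04443614  127.9       ]]
turn [-0.03  0.03  0.01] shift cm [-0.01 -0.01  7.49]
```

The large case and its plate are parallel, at 86.3° and 86.1°. The lip edge at row 106 and the lid edge at row 152 show a 3 mm / 2 mm offset, so I correct for that while lowering.

Call:
drive_tool --commands '[[[0, 0, 0, 0.25, -0.2, 2, -1], [0, 0, 0, 0.25, -0.2, 4, -1], [0, 0, 0, 0.25, -0.2, 6, -1], [0, 0, 0, 0.25, -0.2, 6.8, -1], [0, 0, 0, 0.25, -0.2, 7.2, -1], [0, 0, 0, 0.25, -0.2, 7.2, -1], [0, 0, 0, 0.25, -0.2, 7.2, -1]]]'

```text
time: 32.55
position: [499.6, -329.0, 96.0]
ee_rot: [[-0.997, 0.073, 0.001], [0.073, 0.997, -0.001], [-0.001, -0.001, -1.0]]
ft_force: [0.4, -0.4, -3.0]
width: 0.712
grip_force: 88.5
```

Call:
drive_tool --commands '[[[0, 0, 0, 0, 0, 0.1, -1], [0, 0, 0, 0, 0, 0.2, -1], [0, 0, 0, 0, 0, 0.2, -1]]]'

```text
time: 32.85
position: [499.2, -328.6, 93.1]
ee_rot: [[-0.997, 0.073, 0.0], [0.073, 0.997, -0.0], [-0.0, -0.0, -1.0]]
ft_force: [0.5, 0.2, -3.0]
width: 0.714
grip_force: 88.5
```

Call:
drive_tool --commands '[[[0, 0, 0, 0, 0, 0.05, -1], [0, 0, 0, 0, 0, 0.1, -1], [0, 0, 0, 0, 0, 0.1, -1]]]'

```text
time: 33.15
position: [499.2, -328.6, 92.3]
ee_rot: [[-0.997, 0.073, 0.0], [0.073, 0.997, -0.0], [-0.0, -0.0, -1.0]]
ft_force: [-3.3, 1.3, 2.2]
width: 0.711
grip_force: 89.2
```

Call:
drive_tool --commands '[[[0, 0, 0, 0, 0, 0, 0.7], [0, 0, 0, 0, 0, 0, 0.85], [0, 0, 0, 0, 0, 0, 0.95], [0, 0, 0, 0, 0, 0, 0.95], [0, 0, 0, 0, 0, 0, 0.95], [0, 0, 0, 0, 0, -1, 0.95], [0, 0, 0, 0, 0, -4, 0.95], [0, 0, 0, 0, 0, -9, 0.95], [0, 0, 0, 5, 0, -9, -1], [0, 0, 0, 7.7, 0, -9, -1]]]'

```text
time: 34.15
position: [421.8, -323.8, 185.0]
ee_rot: [[-0.997, 0.072, 0.002], [0.072, 0.997, -0.004], [-0.002, -0.003, -1.0]]
ft_force: [-0.2, 0.1, -0.3]
width: 0.66
grip_force: 0.0
```

```bash
python3 - <<'E'
from h import *
st();f=grab("wrist");rect(f,"plate_large","wrist",4);rect(f,"case_large_mid","wrist",52);rect(f,"catch_large","wrist",56)
E
```

```text
t 34.15 pos [ 421.8 -323.8  185. ] yaw 175.85 tilt 0.24 q [-51.6  -5.6 -18.3  77.   -0.  -47.5] w 0.66 F [-0.2  0.1 -0.3]
plate_large conf 0.66 z 4 c [ 500.3 -328. ] size [ 88.4 200.7] ang 85.9
case_large_mid conf 0.78 z 52 c [ 479.3 -326.4] size [ 62.8 152.4] ang 86.2
catch_large conf 0.94 z 56 c [ 426.2 -322.7] size [24.  13.4] ang 85.9
```

Call:
drive_tool --commands '[[[0, 0, 0, 0, 0, 1, -1], [0, 0, 0, 0, 0, 2, -1], [0, 0, 0, 0, 0, 2.5, -1], [0, 0, 0, 0, 0, 3, -1], [0, 0, 0, 0, 0, 3.4, -1], [0, 0, 0, 0, 0, 3.8, -1], [0, 0, 0, 0, 0, 4.2, -1], [0, 0, 0, 0, 0, 4.6, -1], [0, 0, 0, 0, 0, 4.9, -1], [0, 0, 0, 0, 0, 5.0, -1]]]'

```text
time: 35.35
position: [422.2, -322.9, 131.7]
ee_rot: [[-0.997, 0.073, -0.0], [0.073, 0.997, -0.0], [0.0, -0.0, -1.0]]
ft_force: [-1.6, 0.8, 2.4]
width: -0.002
grip_force: 1.3
```

Call:
drive_tool --commands '[[[0, 0, 0, 0, 0, 0.1, -1], [0, 0, 0, 0, 0, 0.2, -1], [0, 0, 0, 0, 0, 0.2, -1]]]'

```text
time: 35.65
position: [422.3, -323.0, 130.0]
ee_rot: [[-0.997, 0.073, -0.0], [0.073, 0.997, -0.0], [0.0, -0.0, -1.0]]
ft_force: [-1.0, -0.5, 1.7]
width: 0.001
grip_force: 0.7
```

Still closing at about 2 N, so I go a little further.

Call:
drive_tool --commands '[[[0, 0, 0, 0, 0, 0.1, -1], [0, 0, 0, 0, 0, 0.15, -1], [0, 0, 0, 0, 0, 0.15, -1]]]'

```text
time: 35.95
position: [422.3, -323.1, 128.7]
ee_rot: [[-0.997, 0.073, 0.0], [0.073, 0.997, -0.0], [-0.0, -0.0, -1.0]]
ft_force: [-2.9, 0.1, 3.8]
width: -0.003
grip_force: 2.2
```

Call:
drive_tool --commands '[[[0, 0, 0, 0, 0, 0.1, -1], [0, 0, 0, 0, 0, 0.1, -1]]]'

```text
time: 36.15
position: [422.4, -323.1, 128.5]
ee_rot: [[-0.997, 0.073, 0.0], [0.073, 0.997, -0.001], [-0.0, -0.001, -1.0]]
ft_force: [-5.7, 3.6, 12.0]
width: -0.001
grip_force: 6.4
```

Call:
drive_tool --commands '[[[0, 0, 0, 0, 0, -2, -1], [0, 0, 0, 0, 0, -6, -1], [0, 0, 0, 0, 0, -11, -1], [0, 0, 0, 0, 0, -16, -1], [0, 0, 0, 0, 0, -21, -1], [0, 0, 0, 0, 0, -21, -1], [0, 0, 0, 0, 0, -21, -1], [0, 0, 0, 0, 0, -21, -1]]]'

```text
time: 36.95
position: [422.2, -322.7, 335.9]
ee_rot: [[-0.997, 0.073, -0.001], [0.073, 0.997, 0.002], [0.001, 0.001, -1.0]]
ft_force: [-0.1, -0.6, 0.4]
width: 0.001
grip_force: 0.0
```

```bash
python3 - <<'E'
from h import *
st();f=grab("wrist")
for s in("large","medium","small"):rect(f,"plate_"+s,"wrist",4);rect(f,f"case_{s}_mid","wrist",52);rect(f,"catch_"+s,"wrist",56)
rect(f,"vial_amber","wrist",48)
g=grab("side");a=g["img"][180:330,150:350,::-1]
cv2.imwrite("pics/final.png",cv2.resize(a,None,fx=4,fy=4,interpolation=cv2.INTER_CUBIC))
E
```

```text
t 36.95 pos [ 422.2 -322.7  335.9] yaw 175.82 tilt 0.11 q [-51.5  -5.4  -2.4  93.    0.  -47.3] w 0.001 F [-0.1 -0.6  0.4]
plate_large conf 0.78 z 4 c [ 485.8 -327.1] size [ 87.9 167.6] ang 85.8
case_large_mid conf 0.61 z 52 c [ 472.3 -325.9] size [ 62.  127.8] ang 86.4
catch_large conf 0.77 z 56 c [ 425.5 -321.9] size [23.  14.4] ang 85.8
plate_medium conf 0.58 z 4 c [553.7  75.5] size [81.1 16.2] ang 13.1
plate_small conf 0.64 z 4 c [504.1 -96. ] size [ 63. 121.] ang 88.3
case_small_mid conf 0.82 z 52 c [ 499.4 -106.8] size [56.1 95.5] ang 89.1
catch_small conf 0.74 z 56 c [472.5 -95.6] size [13.7 22.4] ang 2.2
vial_amber conf 0.82 z 48 c [437.9  -8.9] size [53.5 20.8] ang 72.2
```

View pics/final.png

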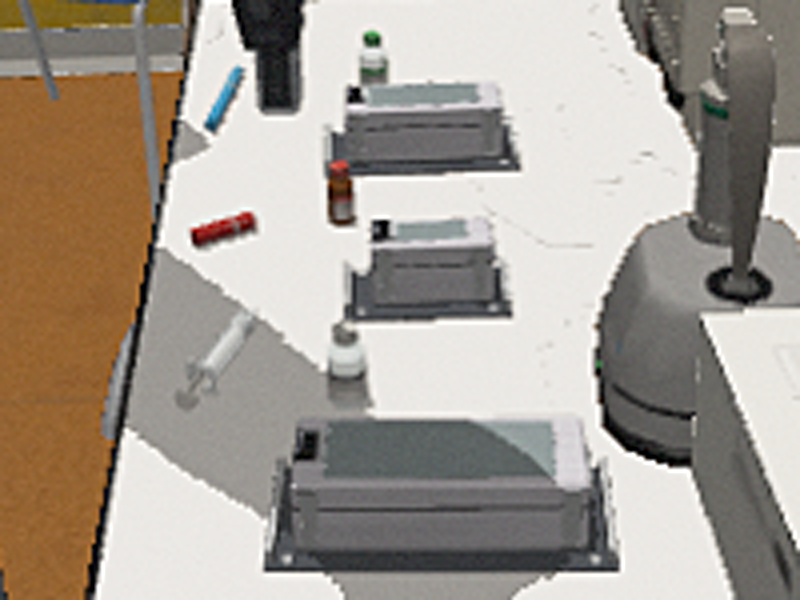

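The final side view shows all three cases level between their lips, with catches flat at (353,93), (380,230) and (305,440). The amber vial is still standing at (340,192).

```bash
python3 -c "
from rig import robot
print(robot.sign_off())"
```

```text
the job is handed in; nothing more can be done
None
```

I set all three cases on their own plates, pressed the three catches shut, left the amber vial standing where it was, and handed the job in; the judge returned no verdict.

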